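# Register a relief block against two fences

## Task

Seat the mounted relief block flat in the pocket of the wooden carrier, face up, while the carrier is still clear of the corner. Then slide the carrier on the registration board into the corner, so that it bears squarely against both fences at once, and finish while holding it pressed there: do not let up at the end. Leave the ink roller, the pigment tub and the roll of tape where they are.

Things in the scene. Friction and masses are not known exactly. Their poses are not given: they have to be found in the camera images.
- block_center (a point): The loose mounted relief block: a pale wooden block with a dark carved face on top, 44 mm (its x) by 64 mm (its y) by 30 mm high, about 0.1 kg. It starts face up on the worktop, to the right of the board. The point is its centre, half-way up (15 mm above its underside); z up. Either way round (half turn) fits the pocket.
- carrier: The loose wooden carrier, a smooth waxed slab 100 mm (its x) by 120 mm (its y) by 20 mm thick, about 0.3 kg, lying on the board and free to slide. Origin at the centre of its underside. In the middle of its top is a pocket 47 mm (x) by 67 mm (y), 10 mm deep, its mouth chamfered 2 mm: the block fits with 1.5 mm play on each side, and once seated rises 20 mm above the carrier's top, so the carrier can be moved by holding the block.
- pocket (a point): Centre of the pocket's mouth, level with the carrier's top face, 20 mm above its underside; axes as the carrier.
- corner (a point): Point on the top of the fixed registration board where the inner faces of its two fences would meet; x towards the far fence, y towards the left fence. Board: waxed plywood, slippery (friction 0.2, fences too), 240 (x) by 260 by 8 mm, its top 8 mm above the worktop, its centre at x -100, y -110 mm from here. Carrier home and square: its origin at x -50, y -60, z 0 mm.
- far_fence: The far fence, a fixed dark wooden strip 20 mm (x) by 170 mm (y), 14 mm high above the board, along the board's far edge. Origin at the centre of its underside, on the board's top; its inner face looks along -x, 10 mm from the origin. It ends 17 mm short of the corner point.
- left_fence: The left fence, a fixed dark wooden strip 170 mm (x) by 20 mm (y), 14 mm high above the board, along the board's left edge. Origin at the centre of its underside, on the board's top; its inner face looks along -y, 10 mm from the origin. It ends 17 mm short of the corner point.
- brayer: Bystander: ink roller with a red handle, 67 x 142 x 33 mm. Origin at the centre of its underside.
- pigment_tub: Bystander: round tub with black lid, 56 mm across, 52 mm high. Origin at the centre of its underside.
- masking_tape: Bystander: flat roll of tape, 118 mm across, 25 mm high. Origin at the centre of its underside.

How it is judged:
On the way, in this order (a step that is already met when the one before it is completed fails the run):
1. the block is seated flat in the carrier's pocket, the carrier still more than 10 mm short of at least one fence (z of block_center in the frame of carrier between 0.022 and 0.0268 m and horizontal distance between block_center and pocket below 0.004 m and angle between the x axis of block_center and the x axis of carrier, either way round below 0.08 rad and angle between block_center's own z axis and vertical below 0.06 rad and (x of carrier in the frame of corner below -0.06 m or y of carrier in the frame of corner below -0.07 m)), for 0.2 s.
2. the carrier, block still seated, is home in the corner and pressed against both fences (z of block_center in the frame of carrier between 0.022 and 0.0268 m and horizontal distance between block_center and pocket below 0.004 m and angle between the x axis of block_center and the x axis of carrier, either way round below 0.08 rad and angle between block_center's own z axis and vertical below 0.06 rad and x of carrier in the frame of corner above -0.0525 m and y of carrier in the frame of corner above -0.0625 m and angle between the x axis of carrier and the x axis of corner, either way round below 0.035 rad and z of carrier in the frame of corner below 0.003 m and angle between carrier's own z axis and vertical below 0.03 rad and contact force between carrier and far_fence above 1.5 N and contact force between carrier and left_fence above 1.5 N), for 0.2 s.
At the end, for the whole second after the job is handed in: Through the last second the block is seated face up in the pocket (within 1.8 mm of its floor, 4 mm of centre), the carrier lies on the board within 2.5 mm of both fences, square within 0.035 rad, pressing each with over 1.5 N, and both are at rest (all of step 2 and linear speed of each of carrier, block below 0.01 m/s); the arm keeps its last pose, push and grip.
It fails at once if the ink roller is moved by more than 20 mm (distance of brayer from where it was at the start of the episode above 0.02 m).
It fails at once if the pigment tub is moved by more than 20 mm (distance of pigment_tub from where it was at the start of the episode above 0.02 m).
It fails at once if the roll of tape is moved by more than 20 mm (distance of masking_tape from where it was at the start of the episode above 0.02 m).
It also fails if it takes over 64 s, if anything falls off the work surface, if the arm or the gripper's body presses on something with over 40 N, if the wrist force passes 120 N, or if a joint passes its speed limit or range.

## Robot

A 6-joint arm with a two-finger parallel gripper is mounted at the origin on a cart in front of the work surface, level with it; the furniture and walls round the work are solid. World frame = base frame: x ahead of the robot, y to its left, z up, the work surface at z = 0. Lengths are in m, angles in rad, forces in N, time in s.
With the tool pointing down it reaches from about 0.275 to 0.85 m from the base axis. Payload 5.2 kg.
Tool frame: the origin (TCP) lies on the mounting face of the last link; the fingertips stand 173 mm ahead of it and the grasp point (between the pads) lies 155 mm ahead of it; z points along the fingers, x is the direction in which the jaws open and shut, and the axes are right-handed (so a half turn about z gives the same grasp; the last joint's range is limited). The gripper opens to 85 mm and grips with 20 to 120 N. Pads are 22 mm wide; open, the fingers measure 114 mm over their backs; the gripper's body (76 mm by 85 mm) begins 54 mm behind the grasp point. The pads swing forward as they close: fully open they stand 13 mm farther back than shut.
Start: joints at [-1.408, 0.259, 1.535, -0, 1.348, -0.203], TCP at [0.197, -0.514, 0.405] pointing down, gripper open.
Joint ranges: [-3.14, 3.14], [-0.91, 2.08], [0.19, 2.58], [-1.22, 4.36], [0.22, 2.71], [-3.12, 3.12]. Speed limits (rad/s): [2.57, 2.57, 3.14, 3.14, 3.14, 3.14].

## Interface

Orientations are given as a unit quaternion [x, y, z, w].
In Python, from plant import ctrl gives the robot as it stands.
- The arm moves only by the tool send_rows, never from a script. Its argument "plan" is a list of rows, each a list of 7 numbers: the shift along the tool's x, y, z in cm, then the turn, a rotation vector about the tool's x, y, z in rad, then the opening, from 0 (shut) to 1 (fully open). In form: [[x, y, z, ax, ay, az, jaw], ...]. A call has 1 to 5 rows; each row shifts and turns the commanded pose from where the row before left it, along the tool's axes as they then stand; what a row does not reach is not made up. A row lasts 1/10 s, in which the tool goes at most 50 mm and 8.59 degrees, less where a joint would pass 70% of its speed; a pose out of reach is approached as far as the arm can. A call with a gripper value outside its range is refused whole. The fingers move at their own pace and stop on an object; "grip_force" is the grip in N (left out, the last holds). Time passes only in rows, so rows that do not move let the fingers close. It gives the time, the measured TCP pose, the force and the opening at its end, in the units of the state.
- ctrl.state(): the state, without advancing time (a new reading comes with each control period).
- ctrl.grab_frame(name): name is "scene" or "top"; returns a dict with "img" (480x640x3 uint8, red, green, blue), "range_z" (480x640 float32, m along the optical axis (not along the pixel's ray), 0 where there is no reading), "intrinsics" (3x3 intrinsics, pixels), "k1" (the pictures are not rectified: a ray, as slopes to the right and down, at radius r is drawn at 1 + k1 r^2 times it, then the intrinsics apply), "cam_to_world" (4x4, takes a point from camera to world coordinates). Camera axes: x right, y down, z forward; pixel columns grow to the right and rows downward; lengths in m; the calibration is good to about 2 mm. A picture is of the moment at which its call begins.
- ctrl.hand_in(): hands the job in, once; it reports no verdict.
Trained networks look in a picture, given as the dict that the camera call returned (one of the last four; its "shot" number tells which), for a name from the list of things; names that differ only in an ending like _2 or _b are one class to them, and where a whole thing is asked for, a point or a joint stands for the part that bears it (a point fixed in the world has none). Each returns a list of dicts, best first, with "confidence" (0 to 1); they miss things now and then, are a little off and sometimes report something else, mostly with a low value. They report only what shows in the picture. A call takes as long as a camera call.
- ctrl.boxes_of(picture, thing): "extent" ([left, top, right, bottom] in pixels, round what is visible of it).
- ctrl.cut_out(picture, thing): "region" (480x640 bool, what is visible of it) and "extent" ([left, top, right, bottom] in pixels, round what is visible of it).
The state is a dict: "time": time; "joints": joint angles; "qvel": joint speeds; "tau": joint torques, N m; "tool_pos": TCP position; "eef_rot": TCP orientation; "wrist_force": force on the tool from outside, world axes, zero at the start; "ft_torque": the same for the moment, N m; "opening": finger opening in m.
Only numpy, scipy, OpenCV 4.12 (cv2) and the standard library are available. Lean on these libraries where they do the work, as an engineer would, in place of code of your own. Each camera call takes 0.05 s, during which the arm holds its last target.

## Working session

There is one attempt and no reset: what is moved stays moved. The work goes in short steps, Python scripts to look and compute and a tool call to move; the robot and the scene stay as the last step left them, time stands still between calls to the robot, and variables do not carry over. Pictures are saved under pics/ and viewed, and the job is handed in when it is done.

Besides the shell and the picture viewer there is one more tool, called after "Request:" by a JSON object that holds its "op" and its "data", one argument or row to a line. send_rows: Moves the arm, as the interface text tells. Its arguments: {"type":"object","properties":{"plan":{"type":"array"},"grip_force":{"type":"number"}},"required":["plan"]}

```bash
ls; mkdir -p pics; cat > h.py <<'E'
import numpy as np,cv2
from plant import ctrl
def save(f,n): cv2.imwrite('pics/'+n,cv2.cvtColor(f['img'],cv2.COLOR_RGB2BGR))
def cloud(f):
    K=np.array(f['intrinsics']);k1=f['k1'];T=np.array(f['cam_to_world'])
    D=np.array([k1,0,0,0,0],float)
    v,u=np.mgrid[0:480,0:640]
    p=cv2.undistortPoints(np.stack([u,v],-1).reshape(-1,1,2).astype(float),K,D).reshape(480,640,2)
    z=f['range_z'].astype(float)
    P=np.stack([p[...,0]*z,p[...,1]*z,z],-1)
    W=P@T[:3,:3].T+T[:3,3]
    W[z<=0]=np.nan
    return W
E
python3 - <<'E'
from h import *
s=ctrl.state();print({k:np.round(v,4) for k,v in s.items()})
for n in ['scene','top']:
    f=ctrl.grab_frame(n);save(f,n+'1.png');print(n,f['intrinsics'],f['k1'],np.round(f['cam_to_world'],3))
    W=cloud(f);np.savez(n+'.npz',W=W,img=f['img'])
    for t in ['block_center','carrier','far_fence','left_fence','brayer','pigment_tub','masking_tape']:
        for r in ctrl.cut_out(f,t)[:2]:
            m=r['region'];P=W[m];P=P[~np.isnan(P[:,0])]
            np.save(f'm_{n}_{t}.npy',m) if r['confidence']>.5 else 0
            print(n,t,round(r['confidence'],2),r['extent'],np.round(np.median(P,0),3) if len(P) else None, len(P))
E
```

```text
pics
{'time': np.float64(0.0), 'joints': array([-1.4078,  0.2594,  1.5361,  0.    ,  1.348 , -0.2028]), 'qvel': array([-0.0004,  0.0013, -0.0003,  0.0013,  0.0005,  0.0002]), 'tau': array([-4.00000e-04, -4.46032e+01, -2.90572e+01, -3.00000e-04,
        1.16000e-02,  0.00000e+00]), 'tool_pos': array([ 0.1967, -0.5134,  0.4039]), 'eef_rot': array([ 8.239e-01, -5.667e-01, -6.000e-04, -7.000e-04]), 'wrist_force': array([ 0.2412, -0.1281, -0.4936]), 'ft_torque': array([-0.006 , -0.0004, -0.0164]), 'opening': np.float64(0.0855)}
scene [[618.89404475   0.         321.72972229]
 [  0.         618.89404475 247.74705013]
 [  0.           0.           1.        ]] 0.06755736782134732 [[-0.811 -0.27   0.518 -0.079]
 [-0.584  0.392 -0.711  0.826]
 [-0.012 -0.879 -0.476  0.692]
 [ 0.     0.     0.     1.   ]]
scene block_center 0.89 [386.4, 231.1, 421.4, 254.0] [ 0.513 -0.308  0.025] 599
scene carrier 0.78 [306.7, 267.0, 383.8, 316.8] [ 0.501 -0.044  0.028] 2351
scene far_fence 0.82 [253.5, 259.8, 300.7, 307.2] [0.633 0.012 0.023] 672
scene left_fence 0.72 [259.6, 310.3, 339.5, 347.0] [0.502 0.097
[... 495 characters left out ...]
0.539]
 [-1.     0.014  0.006 -0.152]
 [-0.007 -0.083 -0.997  0.951]
 [ 0.     0.     0.     1.   ]]
top block_center 0.89 [396.3, 277.3, 436.6, 311.6] [ 0.52  -0.317  0.029] 795
top carrier 0.8 [246.1, 277.4, 310.0, 331.9] [ 0.504 -0.054  0.027] 3316
top far_fence 0.73 [208.0, 226.8, 293.9, 249.5] [0.637 0.001 0.021] 1002
top left_fence 0.9 [188.7, 256.6, 213.1, 348.7] [0.509 0.092 0.021] 1082
top brayer 0.56 [440.8, 184.5, 490.2, 250.9] [ 0.694 -0.417  0.024] 944
top pigment_tub 0.9 [219.3, 135.1, 250.0, 166.7] [0.799 0.025 0.051] 810
top pigment_tub 0.38 [188.5, 219.3, 338.8, 361.5] [ 0.55  -0.003  0.008] 13495
top masking_tape 0.83 [324.5, 130.3, 382.9, 190.2] [ 0.782 -0.2    0.024] 2127
```

View pics/top1.png

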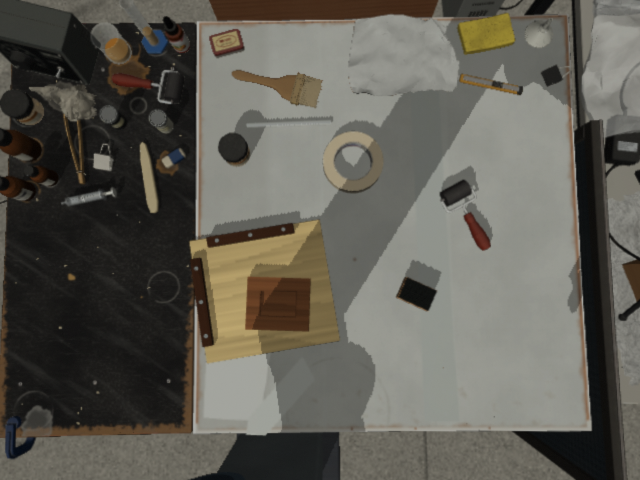

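View pics/scene1.png

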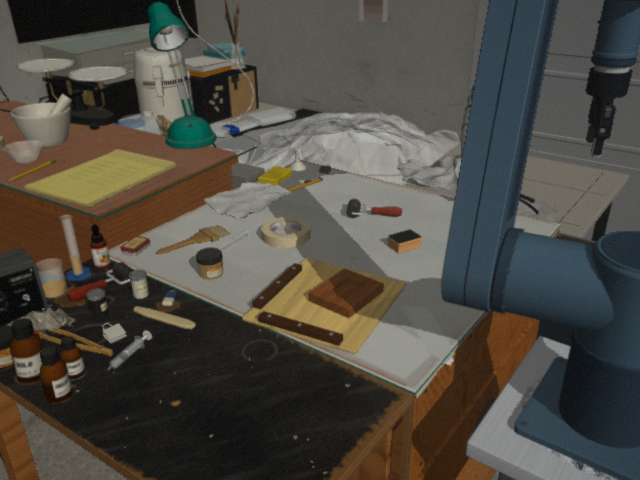

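```bash
cat > fit.py <<'E'
from h import *
def fit(W,m,z0,z1,name):
    P=W[m];P=P[~np.isnan(P[:,0])];P=P[(P[:,2]>z0)&(P[:,2]<z1)]
    r=cv2.minAreaRect((P[:,:2]*1000).astype(np.float32))
    print(name,len(P),'zmed',round(np.median(P[:,2]),4),'rect c/size/ang',np.round(r[0],1),np.round(r[1],1),round(r[2],1),'mean',np.round(P.mean(0)*1000,1))
    return r
E
python3 - <<'E'
from fit import *
for n in ['top','scene']:
    W=np.load(n+'.npz')['W']
    for t,a,b in [('block_center',.022,.04),('carrier',.022,.034),('far_fence',.016,.03),('left_fence',.016,.03)]:
        fit(W,np.load(f'm_{n}_{t}.npy'),a,b,n+t)
E
```

```text
topblock_center 759 zmed 0.0288 rect c/size/ang [ 519.7 -318.6] [63.6 43.9] 65.5 mean [ 519.7 -317.6   28.7]
topcarrier 2449 zmed 0.0277 rect c/size/ang [504.6 -53.6] [120.2  99.9] 87.5 mean [504.5 -54.   27.7]
topfar_fence 922 zmed 0.0216 rect c/size/ang [637.6   0. ] [ 20.6 169.6] 8.7 mean [ 6.373e+02 -5.000e-01  2.160e+01]
topleft_fence 966 zmed 0.0217 rect c/size/ang [510.5  92.6] [168.7  21.2] 8.9 mean [509.9  92.1  21.5]
sceneblock_center 339 zmed 0.0303 rect c/size/ang [ 518.  -318.6] [70.6 49.3] 62.7 mean [ 516.4 -313.7   29.7]
scenecarrier 1547 zmed 0.0297 rect c/size/ang [504.7 -55.1] [128.2 105.4] 87.4 mean [501.7 -49.1  29. ]
scenefar_fence 571 zmed 0.0238 rect c/size/ang [636.5   1. ] [ 23.5 173.5] 9.1 mean [633.6   8.5  23.1]
sceneleft_fence 141 zmed 0.0233 rect c/size/ang [789.7  39.5] [52.1 26.5] 49.9 mean [787.8  41.6  23. ]
```

The networks and the fits agree with the pictures. In the top view the block is at about (416,294), the carrier at about (278,305), and the fences are at the upper and left edges of the board. The fitted sizes match the given ones: 63.6x43.9, 120x100 and 170x20 mm. Next I'll move above the block.

```bash
cat > go.py <<'E'
from h import *
import sys
from scipy.spatial.transform import Rotation as R
# usage: go.py x y z yawdeg(jaw x axis) n
def Rt(yaw):
    c,s=np.cos(np.radians(yaw)),np.sin(np.radians(yaw))
    return R.from_matrix(np.array([[c,s,0],[s,-c,0],[0,0,-1]]))
if __name__=='__main__':
    x,y,z,yaw=map(float,sys.argv[1:5]);n=int(sys.argv[5])
    s=ctrl.state();p=np.array(s['tool_pos']);r=R.from_quat(s['eef_rot'])
    X=r.as_matrix()[:,0];print('t',s['time'],'pos',np.round(p,4),'yaw',np.degrees(np.arctan2(X[1],X[0])),'F',np.round(s['wrist_force'],2),'open',s['opening'])
    T=Rt(yaw);rv=(r.inv()*T).as_rotvec()
    tgt=np.array([x,y,z])
    cp,cr=p.copy(),r
    for i in range(n):
        d=(tgt-cp)/(n-i); a=np.round((cr.inv()*T).as_rotvec()/(n-i),3)
        dl=np.round(cr.inv().apply(d)*100,2)
        cp=cp+cr.apply(dl/100); cr=cr*R.from_rotvec(a)
        print(list(map(float,dl))+list(map(float,a)), round(np.linalg.norm(dl),2))
E
python3 go.py 0.5197 -0.3186 0.30 -24.5 10
```

```text
t 0.8 pos [ 0.1968 -0.5136  0.4047] yaw -69.04342287565518 F [-0.34  0.84 -0.99] open 0.08540096868219213
[-0.67, -3.71, 1.05, 0.0, -0.0, -0.078] 3.91
[-0.37, -3.75, 1.05, 0.0, -0.0, -0.078] 3.91
[-0.08, -3.77, 1.05, 0.0, -0.0, -0.078] 3.91
[0.21, -3.77, 1.05, 0.0, -0.0, -0.078] 3.92
[0.51, -3.74, 1.05, 0.0, -0.0, -0.078] 3.92
[0.8, -3.69, 1.04, 0.0, -0.0, -0.077] 3.92
[1.08, -3.62, 1.05, 0.0, -0.0, -0.078] 3.92
[1.35, -3.52, 1.04, 0.0, -0.0, -0.077] 3.91
[1.62, -3.4, 1.05, 0.0, -0.0, -0.078] 3.91
[1.88, -3.27, 1.04, 0.0, -0.0, -0.077] 3.91
```

Request:
{"op": "send_rows", "data": {
  "plan": [
    [-0.67,-3.71,1.05,0,0,-0.078,1],
    [-0.37,-3.75,1.05,0,0,-0.078,1],
    [-0.08,-3.77,1.05,0,0,-0.078,1],
    [0.21,-3.77,1.05,0,0,-0.078,1],
    [0.51,-3.74,1.05,0,0,-0.078,1]
  ],
  "grip_force": 50
}}

```text
time: 1.3
tool_pos: [0.3593, -0.4153, 0.352]
eef_rot: [0.919, -0.395, 0.0, 0.0]
wrist_force: [0.9, -0.4, -0.2]
opening: 0.0854
```

Request:
{"op": "send_rows", "data": {
  "plan": [
    [0.8,-3.69,1.04,0,0,-0.077,1],
    [1.08,-3.62,1.05,0,0,-0.078,1],
    [1.35,-3.52,1.04,0,0,-0.077,1],
    [1.62,-3.4,1.05,0,0,-0.078,1],
    [1.88,-3.27,1.04,0,0,-0.077,1]
  ]
}}

```text
time: 1.8
tool_pos: [0.5209, -0.3177, 0.2996]
eef_rot: [0.978, -0.211, 0.0, 0.0]
wrist_force: [0.4, -0.8, -0.2]
opening: 0.0855
```

Request:
{"op": "send_rows", "data": {
  "plan": [
    [0,0,0,0,0,0,1],
    [0,0,0,0,0,0,1]
  ]
}}

```text
time: 2.0
tool_pos: [0.5201, -0.318, 0.2995]
eef_rot: [0.977, -0.212, -0.001, -0.0]
wrist_force: [-0.1, 0.9, 0.1]
opening: 0.0853
```

```bash
python3 go.py 0.5197 -0.3186 0.21 -24.5 3; python3 - <<'E'
from h import *
f=ctrl.grab_frame('scene');save(f,'scene2.png')
f=ctrl.grab_frame('top');save(f,'top2.png')
E
```

```text
t 2.0 pos [ 0.5201 -0.318   0.2995] yaw -24.4395719570659 F [-0.06  0.94  0.14] open 0.085332576218132
[0.0, 0.02, 2.98, 0.0, 0.0, 0.0] 2.98
[0.0, 0.03, 2.99, 0.0, 0.001, 0.001] 2.99
[-0.0, 0.02, 2.98, 0.0, 0.0, 0.0] 2.98
```

```bash
python3 - <<'E'
import cv2
a=cv2.imread('pics/scene2.png')[150:290,330:500];b=cv2.imread('pics/top2.png')[220:360,340:510]
cv2.imwrite('pics/crop2.png',cv2.resize(cv2.hconcat([a,b]),(800,330),interpolation=cv2.INTER_CUBIC))
E
```

```text
(no output)
```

View pics/crop2.png

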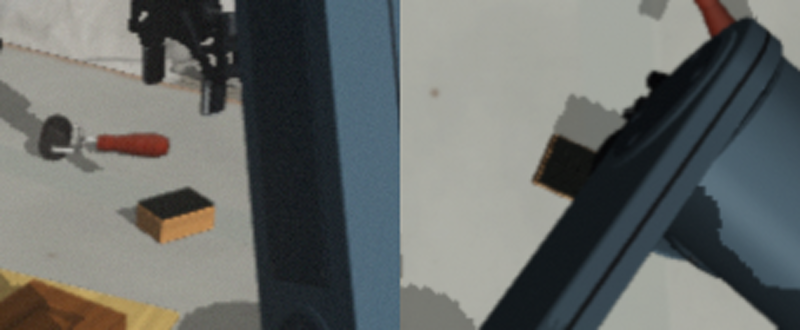

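The scene crop shows the fingers above the block, and the tool has its approach pose. Before going down I'll measure the fingertip height from depth.

```bash
python3 - <<'E'
from h import *
f=ctrl.grab_frame('scene');W=cloud(f)
m=(abs(W[...,0]-.52)<.1)&(abs(W[...,1]+.318)<.1)&(W[...,2]>.06)&(W[...,2]<.2)
v,u=np.nonzero(m);P=W[m];o=np.argsort(P[:,2])[:14]
print(np.c_[u[o],v[o],np.round(P[o]*1000,1)]);print(len(P))
E
```

```text
[[ 418.   199.   478.6 -295.7  141.4]
 [ 393.   185.   562.7 -333.5  141.5]
 [ 421.   198.   474.7 -301.9  142.5]
 [ 422.   198.   472.8 -302.8  142.6]
 [ 397.   184.   556.8 -341.4  142.6]
 [ 420.   198.   475.9 -299.5  143.1]
 [ 422.   197.   474.3 -305.6  143.6]
 [ 399.   183.   554.6 -346.6  143.8]
 [ 396.   184.   556.9 -336.8  144.2]
 [ 424.   197.   469.7 -306.   144.6]
 [ 394.   184.   560.2 -333.4  144.6]
 [ 418.   198.   477.7 -293.6  144.8]
 [ 416.   198.   481.2 -291.   144.9]
 [ 395.   184.   557.9 -334.   144.9]]
527
```

The open tips are about 158 mm ahead of the TCP and will swing to about 167 mm at a 44 mm opening. A TCP height of 0.181 puts them about 14 mm up the block.

Request:
{"op": "send_rows", "data": {
  "plan": [
    [0,0.03,3.0,0,0,0,1],
    [0,0.02,3.0,0,0,0,1],
    [0,0.02,3.0,0,0,0,1],
    [0,0,2.0,0,0,0,1],
    [0,0,0.85,0,0,0,1]
  ]
}}

```text
time: 2.65
tool_pos: [0.5178, -0.3198, 0.1799]
eef_rot: [0.977, -0.214, -0.001, -0.001]
wrist_force: [0.7, 0.1, 0.4]
opening: 0.0854
```

Request:
{"op": "send_rows", "data": {
  "plan": [
    [0,0,0,0,0,0,1],
    [0,0,0,0,0,0,0],
    [0,0,0,0,0,0,0],
    [0,0,0,0,0,0,0],
    [0,0,0,0,0,0,0]
  ]
}}

```text
time: 3.15
tool_pos: [0.5199, -0.3197, 0.1831]
eef_rot: [0.977, -0.212, 0.001, 0.001]
wrist_force: [-0.1, -0.6, 4.7]
opening: 0.0426
```

Request:
{"op": "send_rows", "data": {
  "plan": [
    [0,0,0,0,0,0,0],
    [0,0,0,0,0,0,0],
    [0,0,0,0,0,0,0]
  ]
}}

```text
time: 3.45
tool_pos: [0.5199, -0.3197, 0.1831]
eef_rot: [0.977, -0.212, 0.001, 0.001]
wrist_force: [-0.8, 0.4, 6.8]
opening: 0.0424
```

Request:
{"op": "send_rows", "data": {
  "plan": [
    [0,0,-1.0,0,0,0,0],
    [0,0,-3.0,0,0,0,0],
    [0,0,-4.0,0,0,0,0],
    [0,0,-2.0,0,0,0,0],
    [0,0,0,0,0,0,0]
  ]
}}

```text
time: 3.95
tool_pos: [0.5203, -0.3199, 0.2859]
eef_rot: [0.977, -0.212, 0.003, 0.002]
wrist_force: [-0.3, -0.9, -1.4]
opening: 0.043
```

```bash
python3 - <<'E'
from fit import *
f=ctrl.grab_frame('scene');save(f,'scene3.png')
a=cv2.imread('pics/scene3.png')[130:330,270:500];cv2.imwrite('pics/crop3.png',cv2.resize(a,(690,600),interpolation=cv2.INTER_CUBIC))
E
python3 go.py 0.5046 -0.0536 0.27 -2.5 7
```

```text
t 4.0 pos [ 0.5197 -0.3194  0.2836] yaw -24.510007443552176 F [-1.    0.17 -1.54] open 0.04305850659992432
[-1.77, -3.37, 0.18, 0.0, -0.0, -0.055] 3.81
[-1.58, -3.46, 0.18, 0.0, -0.001, -0.055] 3.81
[-1.39, -3.54, 0.19, 0.0, -0.0, -0.055] 3.81
[-1.2, -3.61, 0.19, 0.0, -0.001, -0.055] 3.81
[-1.0, -3.67, 0.18, 0.001, -0.0, -0.055] 3.81
[-0.79, -3.72, 0.19, 0.0, -0.001, -0.055] 3.81
[-0.58, -3.75, 0.19, 0.001, -0.0, -0.054] 3.8
```

View pics/crop3.png

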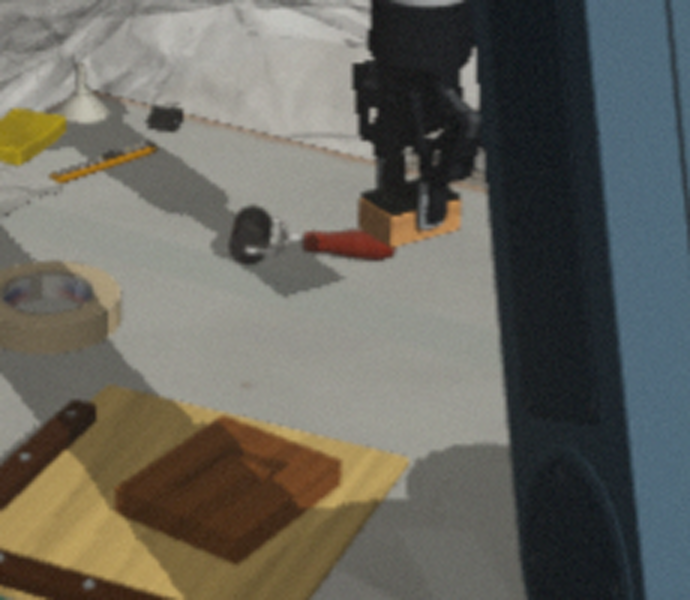

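The block is held level, with the fingers clear of its underside.

Request:
{"op": "send_rows", "data": {
  "plan": [
    [-1.77,-3.35,0.18,0,0,-0.055,0],
    [-1.58,-3.44,0.18,0,-0.001,-0.055,0],
    [-1.39,-3.52,0.19,0,0,-0.055,0],
    [-1.2,-3.6,0.19,0,-0.001,-0.055,0],
    [-1.0,-3.66,0.18,0.001,0,-0.055,0]
  ]
}}

```text
time: 4.5
tool_pos: [0.5073, -0.1283, 0.2706]
eef_rot: [0.997, -0.075, -0.002, -0.001]
wrist_force: [1.0, -0.3, -1.8]
opening: 0.0426
```

Request:
{"op": "send_rows", "data": {
  "plan": [
    [-0.79,-3.71,0.19,0,-0.001,-0.055,0],
    [-0.58,-3.74,0.19,0.001,0,-0.054,0],
    [0,0,0,0,0,0,0],
    [0,0,0,0,0,0,0]
  ]
}}

```text
time: 4.9
tool_pos: [0.5034, -0.0534, 0.2675]
eef_rot: [1.0, -0.021, -0.003, -0.002]
wrist_force: [1.2, 0.0, -0.6]
opening: 0.0428
```

```bash
python3 - <<'E'
from fit import *
f=ctrl.grab_frame('scene');save(f,'scene4.png');W=cloud(f)
for t,a,b in [('carrier',.022,.034),('block_center',.06,.13)]:
    for r in ctrl.cut_out(f,t)[:1]: print(t,r['confidence'],r['extent']); fit(W,r['region'],a,b,t)
g=ctrl.grab_frame('top');save(g,'top4.png')
a=cv2.imread('pics/scene4.png')[180:360,230:430];b=cv2.imread('pics/top4.png')[200:380,180:380]
cv2.imwrite('pics/crop4.png',cv2.resize(cv2.hconcat([a,b]),(800,360),interpolation=cv2.INTER_CUBIC))
E
python3 go.py 0.5046 -0.0546 0.235 -2.5 2
```

```text
carrier 0.79 [306.0, 268.9, 383.0, 316.0]
carrier 1524 zmed 0.0297 rect c/size/ang [504.4 -54. ] [125.7 105.1] 87.1 mean [500.8 -47.4  29. ]
block_center 0.92 [328.4, 243.5, 356.1, 272.1]
block_center 585 zmed 0.1118 rect c/size/ang [501.4 -49.8] [65.7 48.8] 84.4 mean [500.8 -34.6 107.6]
t 5.1 pos [ 0.5041 -0.0555  0.2684] yaw -2.619025408940342 F [-0.45  1.3  -1.3 ] open 0.04279376066979167
[0.03, -0.04, 1.67, -0.001, 0.002, -0.001] 1.67
[0.02, -0.04, 1.67, -0.001, 0.001, -0.001] 1.67
```

View pics/crop4.png

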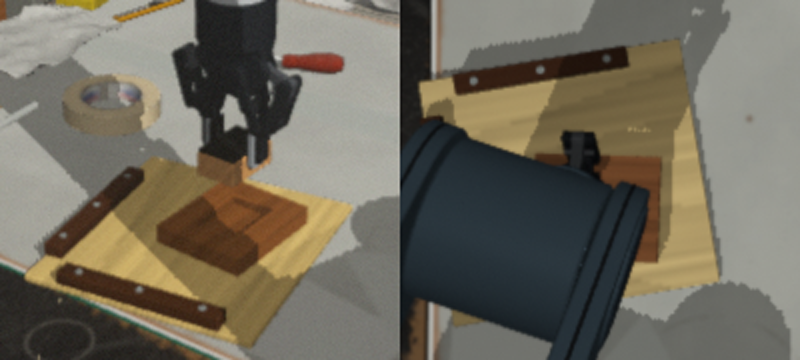

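The scene view shows the block over the pocket and aligned with it. I'll lower it slowly and watch the force.

Request:
{"op": "send_rows", "data": {
  "plan": [
    [0.03,-0.04,1.7,0,0.001,-0.001,0],
    [0.02,-0.04,1.7,0,0.001,-0.001,0],
    [0,0,0.7,0,0,0,0],
    [0,0,0.7,0,0,0,0],
    [0,0,0.3,0,0,0,0]
  ]
}}

```text
time: 5.6
tool_pos: [0.5045, -0.054, 0.2173]
eef_rot: [1.0, -0.021, -0.001, -0.001]
wrist_force: [0.1, 0.1, -0.5]
opening: 0.0428
```

Request:
{"op": "send_rows", "data": {
  "plan": [
    [0,0,0.3,0,0,0,0],
    [0,0,0.2,0,0,0,0],
    [0,0,0,0,0,0,0]
  ]
}}

```text
time: 5.9
tool_pos: [0.5045, -0.0535, 0.2128]
eef_rot: [1.0, -0.021, -0.0, -0.001]
wrist_force: [0.1, -0.4, 0.5]
opening: 0.0428
```

```bash
python3 go.py 0.5046 -0.0546 0.201 -2.5 2
```

```text
t 5.9 pos [ 0.5045 -0.0535  0.2128] yaw -2.4052228868149936 F [ 0.06 -0.37  0.51] open 0.042833349783741155
[0.01, 0.06, 0.59, -0.001, 0.0, 0.001] 0.59
[0.0, 0.05, 0.59, -0.002, 0.001, 0.001] 0.59
```

Request:
{"op": "send_rows", "data": {
  "plan": [
    [0.01,0.05,0.2,0,0,0,0],
    [0,0.05,0.2,0,0,0,0],
    [0,0,0.2,0,0,0,0]
  ]
}}

```text
time: 6.2
tool_pos: [0.5046, -0.0545, 0.2067]
eef_rot: [1.0, -0.021, -0.0, -0.001]
wrist_force: [0.3, -0.0, -1.0]
opening: 0.0428
```

Request:
{"op": "send_rows", "data": {
  "plan": [
    [0,0,0.2,0,0,0,0],
    [0,0,0.2,0,0,0,0],
    [0,0,0,0,0,0,0]
  ]
}}

```text
time: 6.5
tool_pos: [0.5044, -0.0544, 0.2023]
eef_rot: [1.0, -0.021, -0.001, -0.001]
wrist_force: [-0.2, -0.2, 0.5]
opening: 0.0432
```

Request:
{"op": "send_rows", "data": {
  "plan": [
    [0,0,0.15,0,0,0,0],
    [0,0,0.1,0,0,0,0],
    [0,0,0,0,0,0,0],
    [0,0,0,0,0,0,0]
  ]
}}

```text
time: 6.9
tool_pos: [0.5049, -0.0545, 0.2011]
eef_rot: [1.0, -0.021, 0.0, -0.001]
wrist_force: [-2.0, 0.1, 6.2]
opening: 0.0428
```

The block is on the pocket floor: the TCP is at 0.2011, as predicted, with 6 N upward. I'll ease the downforce slightly and check.

Request:
{"op": "send_rows", "data": {
  "plan": [
    [0,0,-0.05,0,0,0,0],
    [0,0,0,0,0,0,0],
    [0,0,0,0,0,0,0]
  ]
}}

```text
time: 7.2
tool_pos: [0.5048, -0.0546, 0.2011]
eef_rot: [1.0, -0.021, 0.0, -0.001]
wrist_force: [-1.0, 0.5, 5.2]
opening: 0.0426
```

```bash
python3 - <<'E'
from fit import *
f=ctrl.grab_frame('scene');save(f,'scene5.png')
a=cv2.imread('pics/scene5.png')[220:340,240:400]
cv2.imwrite('pics/crop5.png',cv2.resize(a,(800,600),interpolation=cv2.INTER_CUBIC))
E
python3 go.py 0.5651 0.0214 0.2011 8.8 10
```

```text
t 7.25 pos [ 0.5048 -0.0545  0.2011] yaw -2.407245655559934 F [-0.4   0.58  5.35] open 0.04268662249879746
[0.57, -0.78, 0.0, -0.0, -0.0, -0.02] 0.97
[0.59, -0.77, 0.0, -0.0, -0.0, -0.02] 0.97
[0.6, -0.76, 0.0, -0.0, -0.0, -0.019] 0.97
[0.62, -0.75, 0.0, -0.0, -0.0, -0.02] 0.97
[0.63, -0.74, 0.0, -0.0, -0.0, -0.019] 0.97
[0.64, -0.73, 0.0, -0.0, -0.0, -0.02] 0.97
[0.66, -0.71, 0.01, -0.001, -0.0, -0.019] 0.97
[0.67, -0.7, 0.0, -0.0, -0.0, -0.02] 0.97
[0.69, -0.68, 0.01, -0.001, -0.0, -0.019] 0.97
[0.69, -0.68, -0.0, -0.0, -0.001, -0.02] 0.97
```

View pics/crop5.png

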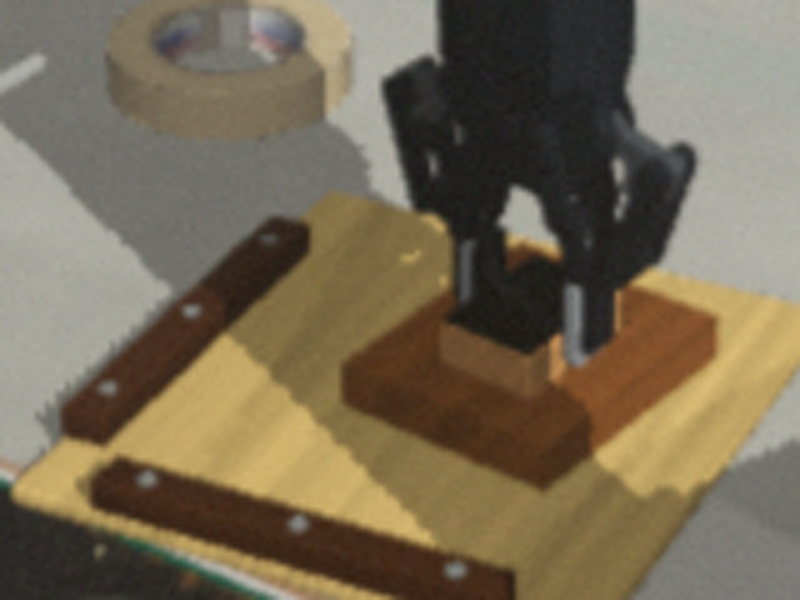

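The block is seated in the pocket. Next I'll slide and turn the carrier to just short of the corner.

Request:
{"op": "send_rows", "data": {
  "plan": [
    [0.57,-0.78,0,0,0,-0.02,0],
    [0.59,-0.77,0,0,0,-0.02,0],
    [0.6,-0.76,0,0,0,-0.019,0],
    [0.62,-0.75,0,0,0,-0.02,0],
    [0.63,-0.74,0,0,0,-0.019,0]
  ]
}}

```text
time: 7.75
tool_pos: [0.5352, -0.0164, 0.2011]
eef_rot: [1.0, 0.029, -0.0, -0.001]
wrist_force: [-0.2, -2.1, 6.5]
opening: 0.0427
```

Request:
{"op": "send_rows", "data": {
  "plan": [
    [0.64,-0.73,0,0,0,-0.02,0],
    [0.66,-0.71,0,0,0,-0.019,0],
    [0.67,-0.7,0,0,0,-0.02,0],
    [0.69,-0.68,0,0,0,-0.019,0],
    [0.69,-0.68,0,0,0,-0.02,0]
  ]
}}

```text
time: 8.25
tool_pos: [0.5652, 0.0217, 0.2011]
eef_rot: [0.997, 0.077, -0.0, -0.001]
wrist_force: [-0.9, 0.0, 5.2]
opening: 0.0427
```

Request:
{"op": "send_rows", "data": {
  "plan": [
    [0,0,0,0,0,0,0],
    [0,0,0,0,0,0,0]
  ]
}}

```text
time: 8.45
tool_pos: [0.5652, 0.0217, 0.2011]
eef_rot: [0.997, 0.077, 0.0, -0.001]
wrist_force: [0.5, 1.1, 4.5]
opening: 0.043
```

```bash
python3 go.py 0.5738 0.0292 0.2011 8.8 4; python3 - <<'E'
from fit import *
f=ctrl.grab_frame('scene');save(f,'scene6.png');W=cloud(f)
r=ctrl.cut_out(f,'carrier')[0]; fit(W,r['region'],.022,.034,'carrier')
a=cv2.imread('pics/scene6.png')[220:340,240:400]
cv2.imwrite('pics/crop6.png',cv2.resize(a,(800,600),interpolation=cv2.INTER_CUBIC))
E
```

```text
t 8.45 pos [0.5652 0.0217 0.2011] yaw 8.830407269901086 F [0.5  1.14 4.48] open 0.042968662582433585
[0.24, -0.15, 0.0, -0.001, -0.0, 0.0] 0.28
[0.24, -0.15, 0.0, -0.001, -0.0, 0.0] 0.28
[0.24, -0.15, 0.0, -0.0, -0.001, 0.0] 0.28
[0.25, -0.16, 0.0, -0.001, -0.0, 0.001] 0.3
carrier 1133 zmed 0.0299 rect c/size/ang [565.2  25.9] [103.9 131.9] 8.3 mean [550.8  41.5  29.3]
```

View pics/crop6.png

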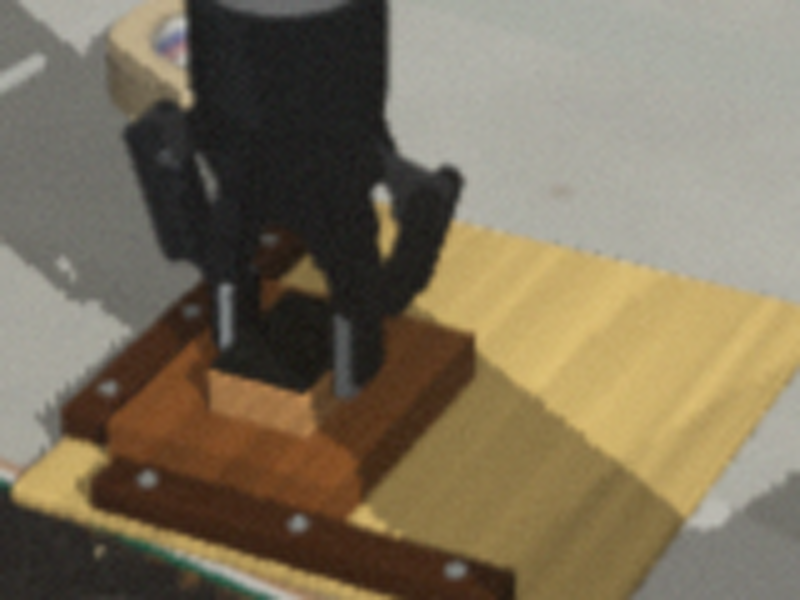

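The carrier is square and a few mm short of both fences. I'll advance towards both along tool +x and -y and watch the force.

Request:
{"op": "send_rows", "data": {
  "plan": [
    [0.2,-0.2,0,0,0,0,0],
    [0.2,-0.2,0,0,0,0,0],
    [0.2,-0.2,0,0,0,0,0],
    [0.1,-0.1,0,0,0,0,0],
    [0,0,0,0,0,0,0]
  ]
}}

```text
time: 9.05
tool_pos: [0.5704, 0.029, 0.2011]
eef_rot: [0.997, 0.077, -0.0, -0.001]
wrist_force: [-0.5, -0.7, 5.1]
opening: 0.0425
```

Request:
{"op": "send_rows", "data": {
  "plan": [
    [0.1,-0.1,0,0,0,0,0],
    [0.05,-0.05,0,0,0,0,0],
    [0,0,0,0,0,0,0]
  ]
}}

```text
time: 9.35
tool_pos: [0.5716, 0.0306, 0.2011]
eef_rot: [0.997, 0.077, -0.0, -0.001]
wrist_force: [-0.7, -1.3, 6.8]
opening: 0.0427
```

```bash
cat > bf.py <<'E'
from h import *
c,s=np.cos(np.radians(8.8)),np.sin(np.radians(8.8));M=np.array([[c,s],[-s,c]])
def rep():
    for i in range(1):
        st=ctrl.state();F=st['wrist_force'];p=st['tool_pos']
        print(st['time'],'board F',np.round(M@F[:2],2),'z',round(F[2],2),'rel corner mm',np.round(1000*(M@p[:2])-[620,3.4],2),'tz',p[2],'torque',np.round(st['ft_torque'],2),np.round(st['eef_rot'],4))
rep()
E
python3 bf.py
```

```text
9.35 board F [-0.85 -1.19] z 6.84 rel corner mm [-50.48 -60.64] tz 0.20112956969148257 torque [-0.22  0.   -0.02] [ 9.971e-01  7.670e-02 -5.000e-04 -1.000e-03]
```

Request:
{"op": "send_rows", "data": {
  "plan": [
    [0.1,-0.1,0,0,0,0,0],
    [0.1,-0.1,0,0,0,0,0],
    [0,0,0,0,0,0,0]
  ]
}}

```text
time: 9.65
tool_pos: [0.573, 0.0327, 0.2011]
eef_rot: [0.997, 0.077, -0.001, -0.001]
wrist_force: [-2.6, -1.9, 7.4]
opening: 0.0428
```

```bash
python3 bf.py
```

```text
9.65 board F [-2.82 -1.45] z 7.41 rel corner mm [-48.71 -58.73] tz 0.20111852115613432 torque [-0.32  0.15  0.06] [ 9.97e-01  7.68e-02 -9.00e-04 -8.00e-04]
```

Request:
{"op": "send_rows", "data": {
  "plan": [
    [0.1,-0.1,0,0,0,0,0],
    [0.1,-0.1,0,0,0,0,0],
    [0,0,0,0,0,0,0]
  ]
}}

```text
time: 9.95
tool_pos: [0.5742, 0.034, 0.2011]
eef_rot: [0.997, 0.077, -0.002, 0.0]
wrist_force: [-4.8, -7.8, 9.9]
opening: 0.0428
```

```bash
python3 bf.py
```

```text
9.95 board F [-5.94 -6.94] z 9.88 rel corner mm [-47.33 -57.69] tz 0.20114105575746807 torque [-1.22  0.59  0.13] [ 9.97e-01  7.71e-02 -1.80e-03  1.00e-04]
```

Request:
{"op": "send_rows", "data": {
  "plan": [
    [0.1,-0.1,0,0,0,0,0],
    [0,0,0,0,0,0,0],
    [0,0,0,0,0,0,0],
    [0,0,0,0,0,0,0],
    [0,0,0,0,0,0,0]
  ]
}}

```text
time: 10.45
tool_pos: [0.5746, 0.0342, 0.2012]
eef_rot: [0.997, 0.077, -0.003, 0.001]
wrist_force: [-8.2, -12.0, 11.7]
opening: 0.0428
```

```bash
python3 bf.py;  python3 - <<'E'
from fit import *
f=ctrl.grab_frame('scene');save(f,'scene7.png');W=cloud(f)
for t in ['carrier']:
    r=ctrl.cut_out(f,t)[0]; fit(W,r['region'],.022,.034,t)
a=cv2.imread('pics/scene7.png')[240:340,240:373]
cv2.imwrite('pics/crop7.png',cv2.resize(a,(798,600),interpolation=cv2.INTER_CUBIC))
g=ctrl.grab_frame('top');save(g,'top7.png')
b=cv2.imread('pics/top7.png')[210:370,180:390]
cv2.imwrite('pics/crop7t.png',cv2.resize(b,(788,600),interpolation=cv2.INTER_CUBIC))
E
python3 bf.py
```

```text
10.45 board F [ -9.9  -10.63] z 11.72 rel corner mm [-46.96 -57.5 ] tz 0.20118346420704444 torque [-1.94  1.09  0.18] [ 9.97e-01  7.71e-02 -2.60e-03  8.00e-04]
carrier 1140 zmed 0.03 rect c/size/ang [571.2  32.7] [103.  126.8] 9.3 mean [557.2  47.8  29.5]
10.6 board F [-10.05 -10.81] z 11.24 rel corner mm [-46.98 -57.46] tz 0.20116728171047385 torque [-1.94  1.1   0.16] [ 9.97e-01  7.72e-02 -2.60e-03  7.00e-04]
```

View pics/crop7.png

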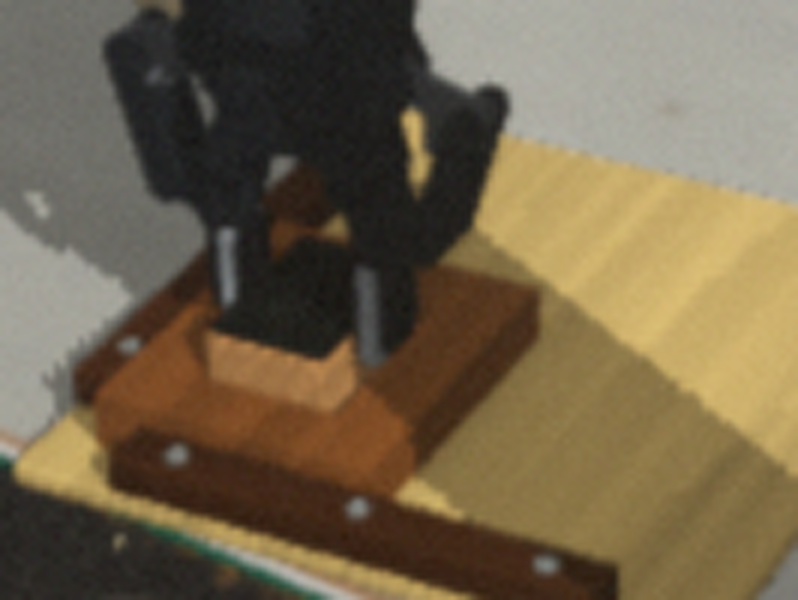

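View pics/crop7t.png

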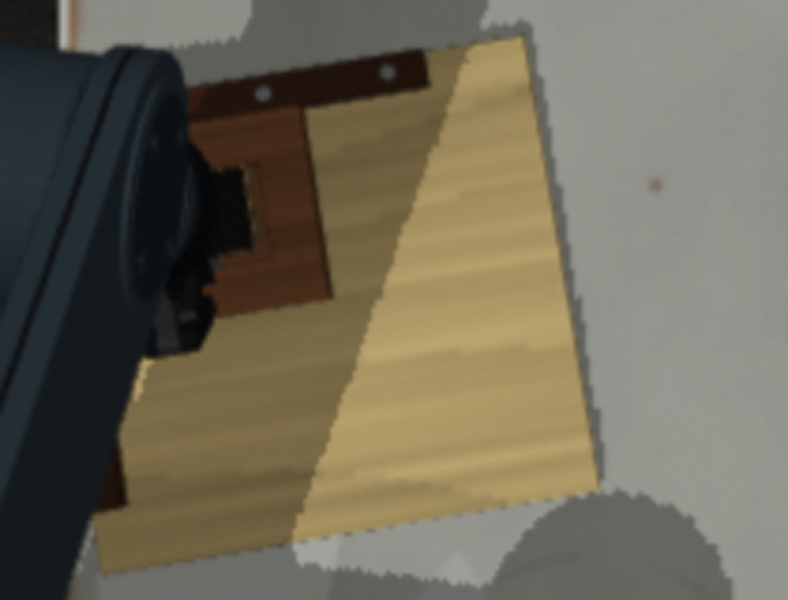

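```bash
python3 - <<'E'
from bf import *
f=ctrl.grab_frame('scene');W=cloud(f)
for t,a,b in [('carrier',.024,.035),('block_center',.044,.056)]:
    r=ctrl.cut_out(f,t)[0];P=W[cv2.erode(r['region'].astype(np.uint8),np.ones((3,3)))>0];P=P[(P[:,2]>a)&(P[:,2]<b)]
    print(t,len(P),'z',np.median(P[:,2]),'slope',np.round(np.linalg.lstsq(np.c_[P[:,:2],np.ones(len(P))],P[:,2],rcond=None)[0][:2],3))
rep()
print(ctrl.hand_in())
E
```

```text
10.6 board F [-10.05 -10.81] z 11.24 rel corner mm [-46.98 -57.46] tz 0.20116728171047385 torque [-1.94  1.1   0.16] [ 9.97e-01  7.72e-02 -2.60e-03  7.00e-04]
carrier 875 z 0.029987920487134723 slope [ 0.007 -0.001]
block_center 277 z 0.049041365950308835 slope [ 0.005 -0.036]
10.75 board F [ -9.37 -11.16] z 11.94 rel corner mm [-46.98 -57.48] tz 0.20116649617534316 torque [-1.96  1.1   0.19] [ 9.97e-01  7.71e-02 -2.60e-03  7.00e-04]
the job is handed in; nothing more can be done
None
```

I seated the block in the carrier's pocket while the carrier was about 75–80 mm short of both fences. I then slid and turned the carrier into the corner by holding the block. I handed in at 10.75 s with the arm still pressing it there; no verdict was reported.

- **Seating:** the tool stopped at the height expected for the pocket floor. In the last picture the block top stood 19 mm above the carrier top (nominal 20 mm).
- **Pressing:** the wrist felt about 9–10 N from the far fence side and 11 N from the left fence side, steady over the last readings. These are total wrist forces, so the fences themselves get somewhat less. The downforce was about 12 N.
- **Squareness and level:** the carrier measured about 9.3° against the fences' 8.8°, roughly 0.01 rad off, and lay flat within 0.01 rad.
- **Bystanders:** the arm did not go near the roller, tub or tape. I did not measure them again at the end.

Two checks were less clear:
- **Block tilt:** the depth fit of the block's top gave a slope of about 0.036 rad. That is inside the 0.06 limit, but it came from few points; the tool itself was tilted by only about 0.005 rad.
- **Position:** the tool ended about 3 mm (x) and 2.5 mm (y) past the carrier's nominal home. I put this down to pocket play and the 2 mm calibration error.

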